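# Hook the nursery caddy onto its slotted stand

## Task

Pick up the little birch caddy by its carry board, hook the two tabs on its back into the two slots of the steel strip (its height on the posts is not exactly known), and press it gently down until it is fully home and the spring catch has snapped out over its bottom edge; then let go. Do not force it against the stand, and leave the aluminium box shut and the teether, brush and toy car where they are.

Things in the scene. Friction and masses are not known exactly. Their poses are not given: they have to be found in the camera images.
- caddy: Loose hook-on caddy, 0.25 to 0.5 kg: birch tray 80 (x) x 120 (y) x 40 mm high, walls and floor 4 mm. Origin: centre of the underside; z up, +x to its back. Back: steel plate, outer face at x = +40 mm, 120 wide, 60 high, with two hooked tabs and, low in the middle, a window for the catch (22 mm wide, z 4 to 17 mm). Stands on the table left or right of the stand.
- board (a point): Middle of the caddy's carry board, caddy frame (-2.5, 0, 74) mm, the height to grip. The upright birch board runs along the caddy's x (-35 to +30 mm), is 14 mm thick in y, its top at z = 90 mm: pinch it across y, above the tray walls. Axes as the caddy.
- tabs (a point): Point midway between the caddy's two tabs, caddy frame (46, 0, 50) mm. Tabs at y = -35 and +35 mm, 6 mm wide: a neck (z 50 to 56 mm) runs back from the plate to x = 50 mm and ends in a lip 4 mm thick (x 46 to 50 mm) hanging down to z = 36 mm. The point is at the necks' underside and the lips' inner face. Axes as the caddy.
- stand: Fixed stand: birch posts 175 mm high at y = -80 and +80 mm on a 15 mm foot behind (x to 104 mm), with an upright steel strip on their front: x 0 to 4 mm, 180 wide, z 45 to 178 mm nominally. Origin: on the table under the strip's front face, middle; z up; front looks along -x to the robot. The caddy is hooked on along the stand's +x, both frames parallel. Nothing stands under its hanging place.
- slots (a point): Fixed point of the stand: nominal slot bottoms, stand frame (0, 0, 112) mm. Slots at y = -35 and +35 mm, 10 mm wide, 24 mm tall (nominally z 112 to 136). The strip, with slots, catch and ledge, is clamped up to 20 mm higher or lower than nominal; no reading tells how much: find it by feel or sight. Home, the necks rest on the slot bottoms, 14 to 18 mm below entry.
- catch (a joint): Spring nose, white, 16 mm wide, mid-strip, nominal tip z = 70 mm, 4.5 mm out of the front; moves with the strip's height. Value: m pushed in; 0 out, 0.0045 flush, max 0.007; 2 to 3 N. Its upper side slopes 35 deg off vertical: the caddy's bottom edge, pressed down with 3 to 12 N, pushes it in; it snaps out into the window 1 mm before home and bars lifting. Also 0 before the caddy reaches it.
- tin: Bystander: closed aluminium box 110 x 150 x 70 mm, fixed, knob on its flap reaching to about 115 mm. Origin: centre of the underside.
- flap (a joint): Hinged flap on top of the aluminium box; angle in rad, 0 = shut.
- teether: Bystander: loose ring-shaped silicone teether, 72 mm across, 13 mm thick, lying flat. Origin: centre of the underside.
- brush: Bystander: loose white plastic brush, about 170 mm long, 26 mm high. Origin: centre of the underside of its bristles.
- car: Bystander: loose beech toy car with turning wheels, 110 x 68 x 59 mm. Origin: between its wheels, on the table.
- ledge (a joint): Sprung ledge under the caddy's place: two steel stubs, 12 mm wide, at y = -30 and +30 mm, 10 mm out of the strip's front, tops nominally at z = 67 mm; moves with the strip's height. Value: m pushed down by the caddy's underside: 0 free, 0.005 when the caddy is fully home, max 0.006; 0.3 to 1.6 N.

How it is judged:
On the way, in this order (a step that is already met when the one before it is completed fails the run):
1. both tabs are through the slots, the caddy not yet pressed down (x of tabs in the frame of stand above 0.002 m and y of tabs in the frame of stand between -0.005 and 0.005 m and z of tabs in the frame of stand between 0.089 and 0.155 m and angle between the x axis of caddy and the x axis of stand, either way round below 0.12 rad), for 0.1 s.
2. the caddy is pressed home on the sprung ledge and the catch has snapped out (value of joint catch below 0.0008 m and value of joint ledge above 0.0035 m and x of tabs in the frame of stand above 0.002 m), for 0.2 s.
At the end, for the whole second after the job is handed in: Caddy released, at rest, upright and square to the stand (0.12 rad), centred within 5 mm; lips' inner faces 2 to 9 mm behind the strip's front, necks 89 to 135 mm up (wherever the strip sits); home on the ledge (pushed down over 3.5 mm of 5); catch out again (under 0.8 mm) (all of step 2 and x of tabs in the frame of stand below 0.009 m and y of tabs in the frame of stand between -0.005 and 0.005 m and z of tabs in the frame of stand between 0.089 and 0.135 m and angle between the x axis of caddy and the x axis of stand, either way round below 0.12 rad and angle between caddy's own z axis and vertical below 0.12 rad and linear speed of caddy below 0.02 m/s); the robot touches nothing.
It fails at once if the robot forces the caddy against the stand with more than 25 N (contact force between caddy and stand above 25 N and contact force between the fingers and caddy above 4 N).
It fails at once if the robot itself strikes the stand with more than 10 N (contact force between any of the fingers, the arm and stand above 10 N).
It fails at once if the flap of the aluminium box is opened (value of joint flap above 0.15 rad).
It fails at once if a bystander is moved more than 30 mm (distance of any of teether, brush, car from where it was at the start of the episode above 0.03 m).
It also fails if it takes over 70 s, if anything falls off the work surface, if the arm or the gripper's body presses on something with over 40 N, if the wrist force passes 120 N, or if a joint passes its speed limit or range.

## Robot

A 6-joint arm with a two-finger parallel gripper is mounted at the origin on the work surface. World frame = base frame: x ahead of the robot, y to its left, z up, the work surface at z = 0. Lengths are in m, angles in rad, forces in N, time in s.
With the tool pointing down it reaches from about 0.35 to 0.775 m from the base axis. Payload 7.3 kg.
Tool frame: the origin (TCP) lies midway between the tips of the shut fingers; the grasp point (between the pads) lies 19 mm behind it (robot.grip_depth is the z of the grasp point in the tool frame, in m); z points along the fingers, y is the line along which they close (so a half turn about z gives the same grasp; the last joint's range is limited). The gripper opens to 92 mm and grips with 3 to 60 N. Pads are 19 mm wide; open, the fingers measure 130 mm over their backs; the gripper's body (75 mm by 190 mm) begins 47 mm behind the grasp point.
Start: joints at [-1.299, 0.342, 1.524, -0, 1.275, -0.146], TCP at [0.213, -0.48, 0.227] pointing down, gripper open.
Joint ranges: [-2.53, 2.53], [-0.77, 2.02], [0.04, 2.7], [-1, 4.14], [0.28, 2.66], [-3.11, 3.11]. Speed limits (rad/s): [2.57, 2.57, 3.14, 3.14, 3.14, 3.14].

## Interface

Orientations are given as [roll, pitch, yaw] about the fixed x, y, z axes, in that order (R = Rz(yaw) Ry(pitch) Rx(roll)).
In Python, from cell import robot, viewer gives the robot as it stands.
- The arm moves only by the tool step_arm, never from a script. Its argument "increments" is a list of rows, each an object with "delta_pos": the shift along the tool's x, y, z in cm, a list of three; "dr": the turn, a rotation vector about the tool's x, y, z in degrees, a list of three; "fingers": the closure, from -1 (fully open) to 1 (shut), so that 0 is half open. In form: [{"delta_pos": [tx, ty, tz], "dr": [wx, wy, wz], "fingers": fingers}, ...]. A call has exactly 5 rows; each row is the pose to reach, as a shift and turn from the pose commanded when the call began, along the tool's axes at that moment; what a row does not reach only later rows make up. A row lasts 1/8 s, in which the tool goes at most 62.5 mm and 10.7 degrees, less where a joint would pass 70% of its speed; a pose out of reach is approached as far as the arm can. A call with a gripper value outside its range is refused whole. The fingers move at their own pace and stop on an object; "newtons" is the grip in N (left out, the last holds). Time passes only in rows, so rows that repeat a pose let the fingers close, or fill a call up. It gives the time, the measured TCP pose, the force, the opening and the grip force at its end, in the units of the state.
- robot.observe(): the state, without advancing time (a new reading comes with each control period).
- viewer.read_camera(name): name is "scene" or "top" or "wrist"; returns the picture (384x512x3 uint8, red, green, blue); there is no depth.
- viewer.camera_params(name): a dict with "K" (3x3 intrinsics, pixels), "k1" (the pictures are not rectified: a ray, as slopes to the right and down, at radius r is drawn at 1 + k1 r^2 times it, then the intrinsics apply), "T" (4x4, takes a point from camera to world coordinates). Camera axes: x right, y down, z forward; pixel columns grow to the right and rows downward; lengths in m; the calibration is good to about 2 mm. A picture is of the moment at which its call begins: read the wrist's pose just before it. camera_params takes no time and is no camera call; for the wrist camera it gives the pose at the moment of the call.
- robot.hand_in(): hands the job in; it is judged then, once.
The state is a dict: "time": time; "qpos": joint angles; "qvel": joint speeds; "joint_efforts": joint torques, N m; "tool_pos": TCP position; "tool_rot": TCP orientation; "contact_force": force on the tool from outside, world axes, zero at the start; "torque": the same for the moment, N m; "opening": finger opening in m; "grip_force": force on a finger pad.
Only numpy, scipy, OpenCV 4.12 (cv2) and the standard library are available. Lean on these libraries where they do the work, as an engineer would, in place of code of your own. Each camera call takes 0.05 s, during which the arm holds its last target. There are 200 camera calls.

## Working session

There is one attempt and no reset: what is moved stays moved. The work goes in short steps, Python scripts to look and compute and a tool call to move; the robot and the scene stay as the last step left them, time stands still between calls to the robot, and variables do not carry over. Pictures are saved under pics/ and viewed, at most 10 in all, crops included, and the job is handed in when it is done.

Besides the shell and the picture viewer there is one more tool, called after ">>>" as name(argument=value, ...), one argument or row to a line, values as JSON. step_arm: Moves the arm, as the interface text tells. Its arguments: {"type":"object","properties":{"increments":{"type":"array"},"newtons":{"type":"number"}},"required":["increments"]}

```bash
mkdir -p pics; ls
python3 - <<'E'
from cell import robot, viewer
import cv2,numpy as np
for n in ("scene","top"):
    im=viewer.read_camera(n); cv2.imwrite(f"pics/{n}0.png",im[:,:,::-1])
    p=viewer.camera_params(n); print(n,p["K"],p["k1"],np.round(p["T"],3))
s=robot.observe(); print(s['time'],s['tool_pos'],s['tool_rot'],s['opening'])
E
```

```text
pics
scene [[425.54442051   0.         251.08465678]
 [  0.         425.54442051 193.727395  ]
 [  0.           0.           1.        ]] 0.05367493150979653 [[-0.858  0.389 -0.335  0.895]
 [ 0.513  0.641 -0.571  0.603]
 [-0.007 -0.662 -0.749  0.909]
 [ 0.     0.     0.     1.   ]]
top [[361.89880323   0.         254.00348984]
 [  0.         361.89880323 192.44567836]
 [  0.           0.           1.        ]] 0.014442050281707941 [[-0.02  -0.996  0.09   0.407]
 [-0.999  0.022  0.026 -0.023]
 [-0.028 -0.09  -0.996  0.999]
 [ 0.     0.     0.     1.   ]]
0.1 [ 0.21294698 -0.47950857  0.22614278] [-3.14030417e+00 -1.72740914e-04  4.17799327e-01] 0.09159847088906983
```

View pics/scene0.png

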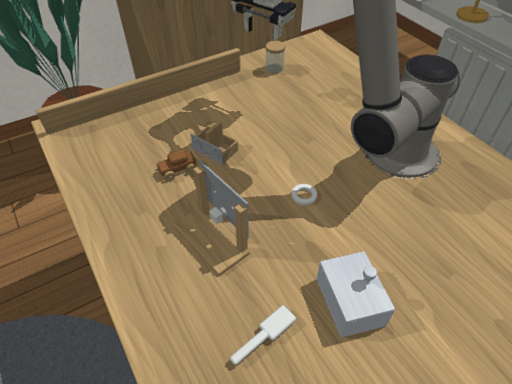

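View pics/top0.png

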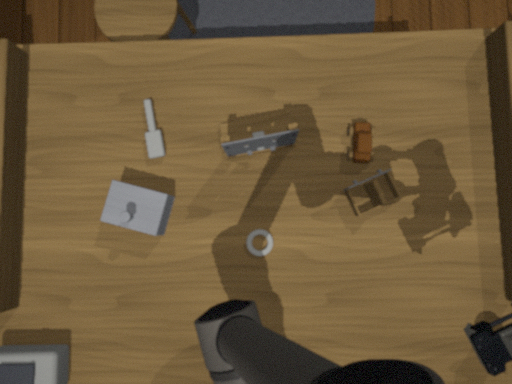

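The scene view shows the stand at about (222,205), with the caddy behind it at (212,145) and the car at (178,162). In the top view the stand is at (260,143), the caddy at (372,192), the car at (361,142) and the teether at (260,243). I'll zoom in on the top view.

```bash
python3 - <<'E'
import cv2,numpy as np
a=cv2.imread("pics/top0.png"); 
b=cv2.resize(a[100:230,210:410],None,fx=4,fy=4,interpolation=cv2.INTER_CUBIC)
cv2.imwrite("pics/topz.png",cv2.convertScaleAbs(b,alpha=1.5,beta=10))
E
cat > h.py <<'E'
from cell import robot, viewer
import cv2,numpy as np
from scipy.spatial.transform import Rotation as R
def ray(n,uv,P=None):
    p=P or viewer.camera_params(n);K=p["K"];x=np.array([(uv[0]-K[0,2])/K[0,0],(uv[1]-K[1,2])/K[1,1]])
    s=x.copy()
    for _ in range(20): s=x/(1+p["k1"]*(s@s))
    return p["T"][:3,3],p["T"][:3,:3]@np.array([*s,1])
def at(n,uv,z,P=None):
    o,d=ray(n,uv,P);return o+d*(z-o[2])/d[2]
def proj(n,X,P=None):
    p=P or viewer.camera_params(n);c=np.linalg.inv(p["T"])@np.array([*X,1]);s=c[:2]/c[2]
    s=s*(1+p["k1"]*(s@s));return p["K"][:2,:2]@s+p["K"][:2,2]
E
```

```text
(no output)
```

View pics/topz.png

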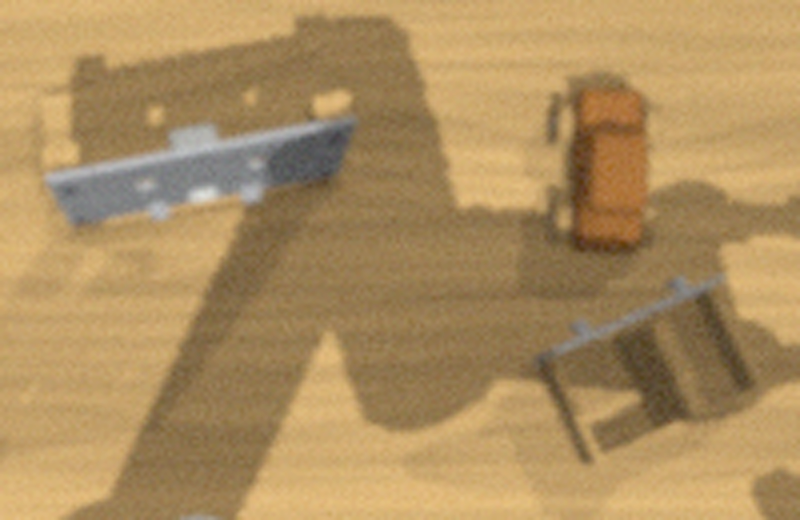

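Run:
```python
from h import *
P=viewer.camera_params("top")
f=lambda u,v,z:at("top",(210+u/4,100+v/4),z,P)
def seg(n,a,b,z):
    A,B=f(*a,z),f(*b,z);m=(A+B)/2;d=A-B;print(n,z,np.round(m,4),"len",np.linalg.norm(d).round(4),"yaw of x",np.degrees(np.arctan2(-d[0],d[1])).round(2))
seg("plate",(543,358),(722,278),.06); seg("tabs",(582,327),(680,285),.056)
for d in(-.02,0,.02):
    seg("striptop",(48,179),(355,122),.178+d); seg("slots",(147,185),(256,163),.124+d);seg("ledge",(160,210),(252,192),.067+d);seg("stripbot",(78,225),(330,180),.045+d)
```

```text
plate 0.06 [ 0.5192 -0.2943  0.06  ] len 0.1269 yaw of x 22.88
tabs 0.056 [ 0.5275 -0.2948  0.056 ] len 0.0693 yaw of x 22.0
striptop 0.158 [ 0.613  -0.0184  0.158 ] len 0.1844 yaw of x 9.16
slots 0.104 [ 0.6113 -0.0179  0.104 ] len 0.0698 yaw of x 10.08
ledge 0.047 [ 0.6059 -0.0202  0.047 ] len 0.0625 yaw of x 9.75
stripbot 0.024999999999999998 [ 0.6095 -0.0187  0.025 ] len 0.1746 yaw of x 8.79
striptop 0.178 [ 0.6081 -0.0185  0.178 ] len 0.18 yaw of x 9.16
slots 0.124 [ 0.6067 -0.018   0.124 ] len 0.0682 yaw of x 10.08
ledge 0.067 [ 0.6018 -0.0202  0.067 ] len 0.0612 yaw of x 9.75
stripbot 0.045 [ 0.6054 -0.0187  0.045 ] len 0.171 yaw of x 8.79
striptop 0.19799999999999998 [ 0.6032 -0.0186  0.198 ] len 0.1756 yaw of x 9.16
slots 0.144 [ 0.6022 -0.0181  0.144 ] len 0.0667 yaw of x 10.08
ledge 0.08700000000000001 [ 0.5976 -0.0203  0.087 ] len 0.0599 yaw of x 9.75
stripbot 0.065 [ 0.6012 -0.0188  0.065 ] len 0.1674 yaw of x 8.79
```

Run:
```python
from h import *
s=robot.observe();T=np.eye(4);T[:3,:3]=R.from_euler('xyz',s['tool_rot']).as_matrix();T[:3,3]=s['tool_pos']
p=viewer.camera_params("wrist");print(np.round(np.linalg.inv(T)@p["T"],3),p["K"],p["k1"])
print(T[:3,:3].T@(np.array([.47,-.316,.20])-T[:3,3]))
for uv,n in(((150,128),'x'),((361,142),'car'),((260,243),'teether')):print(n,at("top",uv,.02))
```

```text
[[ 0.    -0.965 -0.262  0.07 ]
 [ 1.     0.     0.001  0.   ]
 [-0.001 -0.262  0.965 -0.157]
 [ 0.     0.     0.     1.   ]] [[327.448169     0.         258.70872791]
 [  0.         327.448169   192.85870616]
 [  0.           0.           1.        ]] -0.007102239401037777
[ 0.30128146 -0.04511116  0.02625297]
x [0.68216007 0.28822383 0.02      ]
car [ 0.62723582 -0.29153194  0.02      ]
teether [ 0.35943795 -0.01057952  0.02      ]
```

```bash
cat >> h.py <<'E'
def goal(pos,psi,tilt=0):
    """prints shift (cm) and rotvec (deg) in the tool frame; psi yaw of tool x (deg), tilt forward (deg)"""
    s=robot.observe();A=R.from_euler('xyz',s['tool_rot'])
    B=R.from_euler('z',psi,degrees=True)*R.from_euler('y',-tilt,degrees=True)*R.from_euler('x',180,degrees=True)
    d=A.inv().apply(np.array(pos)-s['tool_pos'])*100
    print("t",round(s['time'],2),"pos",np.round(s['tool_pos'],4),"shift",np.round(d,2),"dr",np.round((A.inv()*B).as_rotvec(degrees=True),2),"F",np.round(s['contact_force'],1),'op',round(s['opening'],4),'grip',round(s['grip_force'],1))
E
python3 -c "
from h import *
goal((.478,-.039,.25),9.5,51)"
```

```text
t 0.1 pos [ 0.2129 -0.4795  0.2261] shift [ 42.1  -29.51  -2.34] dr [-6.49 50.72 13.44] F [ 0.1 -0.4  0.1] op 0.0916 grip 0.0
```

>>> step_arm(
  increments=[
    {"delta_pos":[4.6,-3.2,-0.6],"dr":[-0.7,5,1.3],"fingers":-1},
    {"delta_pos":[9.2,-6.4,-1.2],"dr":[-1.4,10,2.6],"fingers":-1},
    {"delta_pos":[13.8,-9.6,-1.8],"dr":[-2.1,15,3.9],"fingers":-1},
    {"delta_pos":[18.4,-12.8,-2.2],"dr":[-2.8,20,5.2],"fingers":-1},
    {"delta_pos":[23,-16,-2.3],"dr":[-3.5,26,6.5],"fingers":-1},
  ],
)

```text
time: 0.72
tool_pos: [0.3592, -0.2388, 0.25]
tool_rot: [3.104, -0.459, 0.31]
contact_force: [0.5, 0.2, -0.1]
opening: 0.0919
grip_force: 0.0
```

```bash
python3 -c "
from h import *
goal((.478,-.039,.25),9.5,51)"
```

```text
t 0.72 pos [ 0.3592 -0.2388  0.25  ] shift [ 15.61 -15.68   7.14] dr [-3.07 24.5   6.98] F [ 0.5  0.2 -0.1] op 0.0919 grip 0.0
```

>>> step_arm(
  increments=[
    {"delta_pos":[3.8,-3.8,1.7],"dr":[-0.7,6,1.7],"fingers":-1},
    {"delta_pos":[7.6,-7.6,3.4],"dr":[-1.5,12,3.4],"fingers":-1},
    {"delta_pos":[11.4,-11.4,5.2],"dr":[-2.2,18,5.1],"fingers":-1},
    {"delta_pos":[15.2,-15.2,7.0],"dr":[-3,24,6.9],"fingers":-1},
    {"delta_pos":[15.2,-15.2,7.0],"dr":[-3,24,6.9],"fingers":-1},
  ],
)

```text
time: 1.35
tool_pos: [0.4734, -0.0422, 0.2474]
tool_rot: [-3.137, -0.877, 0.17]
contact_force: [0.2, 0.5, -0.0]
opening: 0.0919
grip_force: 0.0
```

```bash
python3 -c "
from h import *
import json
p=viewer.camera_params('wrist');im=viewer.read_camera('wrist')
cv2.imwrite('pics/w1.png',im[:,:,::-1]);json.dump({k:np.array(v).tolist() for k,v in p.items()},open('w1.json','w'))
goal((.478,-.039,.25),9.5,51)"
```

```text
t 1.4 pos [ 0.4737 -0.0438  0.2479] shift [ 0.48 -0.4   0.25] dr [-0.31  0.76  0.19] F [-0.5  0.1 -0.9] op 0.0919 grip 0.0
```

View pics/w1.png

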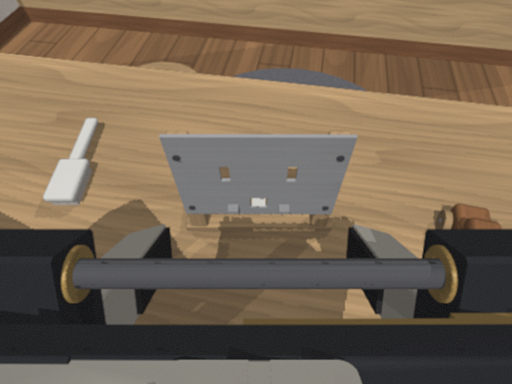

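The wrist view shows the whole strip: top edge from (162,135) to (354,135), slots at (224,173) and (292,173), catch at (258,202) and ledge stubs at (233,208) and (284,208).

Run:
```python
import cv2
a=cv2.imread("pics/w1.png")
cv2.imwrite("pics/w1z.png",cv2.resize(a[125:225,155:360],None,fx=3.9,fy=3.9,interpolation=cv2.INTER_CUBIC))
```

```text
(no output)
```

View pics/w1z.png

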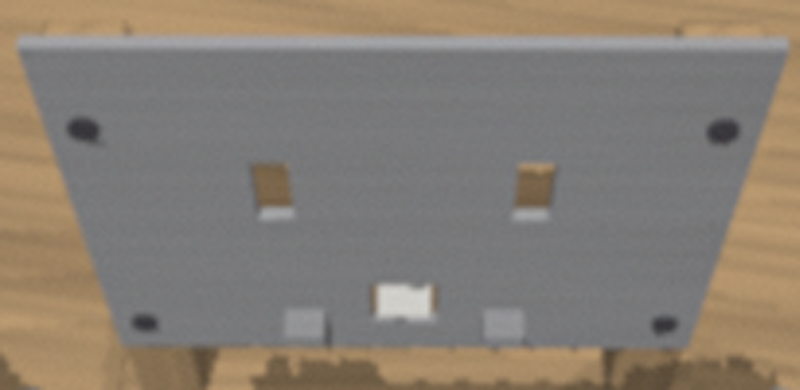

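Run:
```python
from h import *
import json
from scipy.optimize import least_squares
P={k:np.array(v) for k,v in json.load(open('w1.json')).items()};P['k1']=float(P['k1'])
Pt=viewer.camera_params("top")
z0,z1,s0,s1=.045,.178,.112,.136
F=[((21,51),(0,.09,z1)),((786,51),(0,-.09,z1)),((123,346),(0,.09,z0)),((690,346),(0,-.09,z0)),
((251,163),(0,.04,s1)),((289,163),(0,.03,s1)),((517,163),(0,-.03,s1)),((556,163),(0,-.04,s1)),
((259,220),(0,.04,s0)),((294,220),(0,.03,s0)),((512,220),(0,-.03,s0)),((549,220),(0,-.04,s0))]
G=[((48,181),(0,.09,z1)),((355,124),(0,-.09,z1)),((78,225),(0,.09,z0)),((330,180),(0,-.09,z0))]
def pt(q,X):
    c,s=np.cos(q[2]),np.sin(q[2]);return (q[0]+c*X[0]-s*X[1],q[1]+s*X[0]+c*X[1],X[2]+q[3])
def res(q,top=0):
    r=[proj("w",pt(q,X),P)-(np.array(u)+.5)/3.9-np.array([154.5,124.5]) for u,X in F]
    if top: r+=[(proj("t",pt(q,X),Pt)-(np.array(u)+.5)/4-np.array([209.5,99.5])) for u,X in G]
    return np.ravel(r)
for t in(0,1):
    o=least_squares(res,[.605,-.018,.16,0],args=(t,),x_scale=[.01,.01,.1,.01]);print(np.round(o.x,4),np.degrees(o.x[2]).round(2),np.abs(o.fun).max().round(2));print(np.round(o.fun.reshape(-1,2),1).tolist())
```

```text
[ 0.6085 -0.0179  0.1709  0.0078] 9.79 0.97
[[-0.3, -0.3], [0.2, -0.3], [0.2, -0.0], [-1.0, 0.1], [-0.1, 0.3], [-0.0, 0.3], [0.3, 0.3], [0.1, 0.3], [0.1, -0.1], [0.4, -0.1], [0.1, -0.1], [-0.1, -0.1]]
[ 0.6076 -0.018   0.1684  0.0087] 9.65 1.96
[[-0.7, -0.5], [0.5, -0.1], [-0.1, 0.1], [-0.8, 0.5], [-0.3, 0.3], [-0.2, 0.3], [0.4, 0.5], [0.2, 0.5], [-0.0, -0.0], [0.3, -0.0], [0.1, 0.1], [-0.1, 0.1], [-0.2, -0.4], [0.5, -1.2], [-1.8, -0.3], [1.9, -2.0]]
```

```bash
python3 -c "
from h import *
goal((.480,-.312,.19),22.3,0)"
```

```text
t 1.4 pos [ 0.4737 -0.0438  0.2479] shift [-6.97 26.53  0.63] dr [  5.4  -50.04 -11.66] F [-0.5  0.1 -0.9] op 0.0919 grip 0.0
```

>>> step_arm(
  increments=[
    {"delta_pos":[-1,5,-0.5],"dr":[1.1,-10,-2.3],"fingers":-1},
    {"delta_pos":[-2.4,10,-0.5],"dr":[2.2,-20,-4.6],"fingers":-1},
    {"delta_pos":[-4,15.5,0],"dr":[3.2,-30,-7],"fingers":-1},
    {"delta_pos":[-5.5,21,0.3],"dr":[4.3,-40,-9.3],"fingers":-1},
    {"delta_pos":[-7,26.5,0.6],"dr":[5.4,-50,-11.7],"fingers":-1},
  ],
)

```text
time: 2.02
tool_pos: [0.4779, -0.3117, 0.194]
tool_rot: [3.129, -0.067, 0.366]
contact_force: [0.5, 0.3, -0.8]
opening: 0.0921
grip_force: 0.0
```

>>> step_arm(
  increments=[
    {"delta_pos":[0,0,0],"dr":[0,0,0],"fingers":-1},
    {"delta_pos":[0,0,0],"dr":[0,0,0],"fingers":-1},
    {"delta_pos":[0,0,0],"dr":[0,0,0],"fingers":-1},
    {"delta_pos":[0,0,0],"dr":[0,0,0],"fingers":-1},
    {"delta_pos":[0,0,0],"dr":[0,0,0],"fingers":-1},
  ],
)

```text
time: 2.65
tool_pos: [0.4787, -0.3061, 0.1942]
tool_rot: [3.131, -0.075, 0.37]
contact_force: [0.8, 0.1, -0.0]
opening: 0.0917
grip_force: 0.0
```

```bash
python3 -c "
from h import *
import json
p=viewer.camera_params('wrist');im=viewer.read_camera('wrist')
cv2.imwrite('pics/w2.png',cv2.resize(im[:,:,::-1],None,fx=1.5,fy=1.5));json.dump({k:np.array(v).tolist() for k,v in p.items()},open('w2.json','w'))
goal((.480,-.312,.19),22.3,0)"
```

```text
t 2.7 pos [ 0.4788 -0.3061  0.1939] shift [-0.13  0.59  0.39] dr [ 0.63 -4.3  -1.14] F [-0.1 -0.8  1.5] op 0.0915 grip 0.0
```

View pics/w2.png

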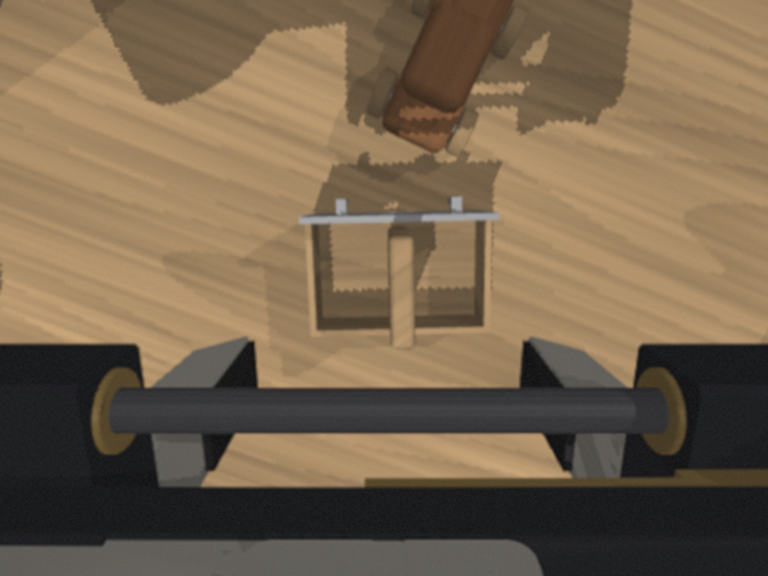

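Run:
```python
from h import *
import json
P={k:np.array(v) for k,v in json.load(open('w2.json')).items()};P['k1']=float(P['k1'])
f=lambda u,v,z:at("w",((u+.5)/1.5-.5,(v+.5)/1.5-.5),z,P)
def an(a,b):
    d=a-b;return np.degrees(np.arctan2(-d[0],d[1])).round(2)
a,b=f(300,218,.06),f(498,213,.06);print("plate",(a+b)/2,np.linalg.norm(a-b),an(a,b))
a,b=f(341,199,.056),f(457,196,.056);print("tabs x50",(a+b)/2,np.linalg.norm(a-b),an(a,b))
a,b=f(401.5,237,.09),f(402,347,.09);d=a-b;print("board",(a+b)/2,np.linalg.norm(d),np.degrees(np.arctan2(d[1],d[0])))
a,b=f(313,334,.04),f(491,327,.04);print("frontwall",(a+b)/2,np.linalg.norm(a-b),an(a,b))
```

```text
plate [ 0.52504472 -0.29700728  0.06      ] 0.11831204177054601 22.57
tabs x50 [ 0.53488754 -0.29323392  0.056     ] 0.06976664836093091 22.61
board [ 0.48674005 -0.31251443  0.09      ] 0.06199837024858214 21.70880639909985
frontwall [ 0.45458766 -0.32741772  0.04      ] 0.11877114995632698 23.31
```

```bash
python3 -c "
from h import *
goal((.4862,-.3136,.12),22.6,0)
goal((.4862,-.3136,.055),22.6,0)"
```

```text
t 2.7 pos [ 0.4788 -0.3061  0.1939] shift [-0.14  0.89  7.41] dr [ 0.64 -4.3  -1.44] F [-0.1 -0.8  1.5] op 0.0915 grip 0.0
t 2.7 pos [ 0.4788 -0.3061  0.1939] shift [-0.63  0.82 13.9 ] dr [ 0.64 -4.3  -1.44] F [-0.1 -0.8  1.5] op 0.0915 grip 0.0
```

>>> step_arm(
  increments=[
    {"delta_pos":[0,0.5,2.5],"dr":[0.4,-3,-1],"fingers":-1},
    {"delta_pos":[-0.1,0.9,5],"dr":[0.65,-4.3,-1.45],"fingers":-1},
    {"delta_pos":[-0.15,0.9,7.4],"dr":[0.65,-4.3,-1.45],"fingers":-1},
    {"delta_pos":[-0.15,0.9,7.4],"dr":[0.65,-4.3,-1.45],"fingers":-1},
    {"delta_pos":[-0.15,0.9,7.4],"dr":[0.65,-4.3,-1.45],"fingers":-1},
  ],
)

```text
time: 3.32
tool_pos: [0.4865, -0.3142, 0.1204]
tool_rot: [3.142, -0.0, 0.395]
contact_force: [-0.9, 0.5, 0.2]
opening: 0.0918
grip_force: 0.0
```

```bash
python3 -c "
from h import *
goal((.4862,-.3136,.055),22.6,0)"
```

```text
t 3.33 pos [ 0.4865 -0.3142  0.1204] shift [-0.01 -0.07  6.54] dr [ 0.   -0.    0.02] F [-0.9  0.5  0.2] op 0.0918 grip 0.0
```

>>> step_arm(
  increments=[
    {"delta_pos":[0,0,3],"dr":[0,0,0],"fingers":-1},
    {"delta_pos":[0,0,6.5],"dr":[0,0,0],"fingers":-1},
    {"delta_pos":[0,0,6.5],"dr":[0,0,0],"fingers":-1},
    {"delta_pos":[0,0,6.5],"dr":[0,0,0],"fingers":1},
    {"delta_pos":[0,0,6.5],"dr":[0,0,0],"fingers":1},
  ],
  newtons=25,
)

```text
time: 3.95
tool_pos: [0.487, -0.3147, 0.0563]
tool_rot: [3.14, -0.001, 0.395]
contact_force: [-0.1, -0.2, 0.0]
opening: 0.0764
grip_force: 0.0
```

>>> step_arm(
  increments=[
    {"delta_pos":[0,0,0],"dr":[0,0,0],"fingers":1},
    {"delta_pos":[0,0,0],"dr":[0,0,0],"fingers":1},
    {"delta_pos":[0,0,0],"dr":[0,0,0],"fingers":1},
    {"delta_pos":[0,0,0],"dr":[0,0,0],"fingers":1},
    {"delta_pos":[0,0,0],"dr":[0,0,0],"fingers":1},
  ],
  newtons=25,
)

```text
time: 4.58
tool_pos: [0.4861, -0.3139, 0.0542]
tool_rot: [-3.14, 0.001, 0.395]
contact_force: [0.2, -0.3, -0.1]
opening: 0.0264
grip_force: 0.0
```

>>> step_arm(
  increments=[
    {"delta_pos":[0,0,0],"dr":[0,0,0],"fingers":1},
    {"delta_pos":[0,0,0],"dr":[0,0,0],"fingers":1},
    {"delta_pos":[0,0,0],"dr":[0,0,0],"fingers":1},
    {"delta_pos":[0,0,0],"dr":[0,0,0],"fingers":1},
    {"delta_pos":[0,0,0],"dr":[0,0,0],"fingers":1},
  ],
  newtons=25,
)

```text
time: 5.2
tool_pos: [0.4859, -0.3137, 0.0542]
tool_rot: [-3.14, 0.001, 0.395]
contact_force: [-2.3, 2.1, 0.8]
opening: 0.014
grip_force: 25.0
```

>>> step_arm(
  increments=[
    {"delta_pos":[0,0,-2],"dr":[0,0,0],"fingers":1},
    {"delta_pos":[0,0,-5],"dr":[0,0,0],"fingers":1},
    {"delta_pos":[0,0,-9],"dr":[0,0,0],"fingers":1},
    {"delta_pos":[0,0,-13],"dr":[0,0,0],"fingers":1},
    {"delta_pos":[0,0,-13],"dr":[0,0,0],"fingers":1},
  ],
  newtons=25,
)

```text
time: 5.82
tool_pos: [0.4876, -0.3152, 0.1868]
tool_rot: [3.137, -0.002, 0.395]
contact_force: [-0.0, 0.7, -5.0]
opening: 0.0138
grip_force: 25.0
```

Run:
```python
from h import *
# tcp for tabs at stand (x, 0, z): caddy centre xc = tabs - 46 ; tcp = caddy (-3,0,55)
psi=np.radians(9.75);c,s=np.cos(psi),np.sin(psi)
x=-.049-.035   # tcp stand-x with lip tips 31 mm before strip
p=np.array([.608,-.018])+np.array([c,s])*x
goal((*p,.128+.008+.005),9.75)
```

```text
t 5.83 pos [ 0.4876 -0.3152  0.1868] shift [ 14.34 -24.7    4.5 ] dr [ 0.25 -0.16 12.86] F [-0.   0.7 -5. ] op 0.0138 grip 25.0
```

>>> step_arm(
  increments=[
    {"delta_pos":[2,-5,0],"dr":[0,0,2.6],"fingers":1},
    {"delta_pos":[5,-10,0],"dr":[0,0,5.2],"fingers":1},
    {"delta_pos":[8,-15,0],"dr":[0,0,8],"fingers":1},
    {"delta_pos":[11,-20,0],"dr":[0,0,10.6],"fingers":1},
    {"delta_pos":[14,-24.6,0.5],"dr":[0,0,12.85],"fingers":1},
  ],
)

```text
time: 6.45
tool_pos: [0.5201, -0.0311, 0.1775]
tool_rot: [-3.14, 0.003, 0.169]
contact_force: [1.2, -0.9, -4.2]
opening: 0.014
grip_force: 25.0
```

>>> step_arm(
  increments=[
    {"delta_pos":[0,0,2],"dr":[0,0,0],"fingers":1},
    {"delta_pos":[0,0,4],"dr":[0,0,0],"fingers":1},
    {"delta_pos":[0,0,4],"dr":[0,0,0],"fingers":1},
    {"delta_pos":[0,0,4],"dr":[0,0,0],"fingers":1},
    {"delta_pos":[0,0,4],"dr":[0,0,0],"fingers":1},
  ],
)

```text
time: 7.08
tool_pos: [0.5212, -0.0334, 0.14]
tool_rot: [-3.141, -0.0, 0.17]
contact_force: [0.3, 0.1, -4.1]
opening: 0.0138
grip_force: 25.0
```

Run:
```python
from h import *
import json
p=viewer.camera_params('wrist');im=viewer.read_camera('wrist')
cv2.imwrite('pics/w3.png',cv2.resize(im[60:300,100:420,::-1],None,fx=2.5,fy=2.5,interpolation=cv2.INTER_CUBIC));json.dump({k:np.array(v).tolist() for k,v in p.items()},open('w3.json','w'))
psi=np.radians(9.75);c,s=np.cos(psi),np.sin(psi)
q=np.array([.608,-.018])+np.array([c,s])*(-.049-.035)
goal((*q,.128+.008+.005),9.75); s=robot.observe(); print(s['tool_rot'])
```

```text
t 7.12 pos [ 0.5212 -0.0333  0.14  ] shift [ 0.42 -0.04 -0.1 ] dr [-0.04 -0.01 -0.02] F [ 0.2 -0.3 -4.1] op 0.0143 grip 25.0
[-3.14090942e+00 -1.51627128e-04  1.69899886e-01]
```

View pics/w3.png

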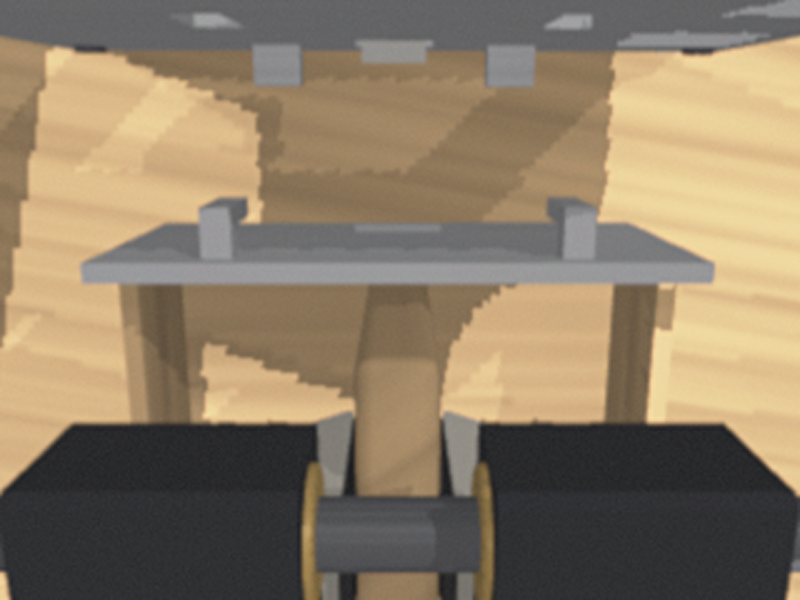

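Run:
```python
from h import *
import json
P={k:np.array(v) for k,v in json.load(open('w3.json')).items()};P['k1']=float(P['k1'])
s=robot.observe();A=R.from_euler('xyz',s['tool_rot']);psi=s['tool_rot'][2]
cp=lambda X,Y,Z:s['tool_pos']+R.from_euler('z',psi).apply([X+.003,Y,Z-.0542])
full=lambda u:(np.array(u)+.5)/2.5+[99.5,59.5]
for n,u,X in [("plL",(83,263),(.04,.06,.06)),("plR",(713,263),(.04,-.06,.06)),("plLb",(168,224),(.04,.06,0.0)),("plRb",(630,224),(.04,-.06,0.0)),("tabL",(200,206),(.05,.038,.056)),("tabR",(597,206),(.05,-.038,.056))]:
    print(n,np.round(full(u),1),np.round(proj("w",cp(*X),P)-full(u),1))
q=R.from_euler('z',np.radians(9.75))
for n,u,X in [("ledgeL",(253,86),(-.01,.036,.067)),("ledgeR",(534,86),(-.01,-.036,.067)),("slotLb",(240,26),(0,.03,.112)),("slotLo",(193,26),(0,.04,.112)),("slotRb",(548,26),(0,-.03,.112)),("slotRo",(592,26),(0,-.04,.112))]:
  for d in(.004,.008,.012):
    print(n,d,np.round(proj("w",np.array([.608,-.018,d])+q.apply(X),P)-full(u),1))
```

```text
plL [132.9 164.9] [-2.9 -0.1]
plR [384.9 164.9] [1.2 0. ]
plLb [166.9 149.3] [-1.6 -1.1]
plRb [351.7 149.3] [-0.5 -1.1]
tabL [179.7 142.1] [-2.2  0.3]
tabR [338.5 142.1] [0.  0.4]
ledgeL 0.004 [ 2.3 -2. ]
ledgeL 0.008 [ 1.2 -2.2]
ledgeL 0.012 [ 0.2 -2.5]
ledgeR 0.004 [-1.2 -2. ]
ledgeR 0.008 [-0.3 -2.3]
ledgeR 0.012 [ 0.7 -2.5]
slotLb 0.004 [ 4.  -1.2]
slotLb 0.008 [ 2.6 -2. ]
slotLb 0.012 [ 1.1 -2.8]
slotLo 0.004 [ 3.6 -1.1]
slotLo 0.008 [ 1.7 -1.9]
slotLo 0.012 [-0.2 -2.8]
slotRb 0.004 [-4.  -1.2]
slotRb 0.008 [-2.7 -2. ]
slotRb 0.012 [-1.3 -2.8]
slotRo 0.004 [-2.4 -1.1]
slotRo 0.008 [-0.6 -2. ]
slotRo 0.012 [ 1.2 -2.8]
```

The wrist view shows the held caddy, with tabs at (216,207) and (580,207) in the crop. It is parallel to the strip and about 1 mm too far right. I'll advance to just short of the slots.

>>> step_arm(
  increments=[
    {"delta_pos":[0.5,-0.12,-0.2],"dr":[0,0,0],"fingers":1},
    {"delta_pos":[1.2,-0.12,-0.2],"dr":[0,0,0],"fingers":1},
    {"delta_pos":[2.0,-0.12,-0.2],"dr":[0,0,0],"fingers":1},
    {"delta_pos":[2.7,-0.12,-0.2],"dr":[0,0,0],"fingers":1},
    {"delta_pos":[2.8,-0.12,-0.2],"dr":[0,0,0],"fingers":1},
  ],
)

```text
time: 7.75
tool_pos: [0.5487, -0.027, 0.1413]
tool_rot: [-3.14, 0.001, 0.171]
contact_force: [-0.6, 0.3, -3.8]
opening: 0.0136
grip_force: 25.0
```

Run:
```python
from h import *
import json
p=viewer.camera_params('wrist');im=viewer.read_camera('wrist')
cv2.imwrite('pics/w4.png',cv2.resize(im[70:170,150:370,::-1],None,fx=3.6,fy=3.6,interpolation=cv2.INTER_CUBIC));json.dump({k:np.array(v).tolist() for k,v in p.items()},open('w4.json','w'))
psi=np.radians(9.75);c,s=np.cos(psi),np.sin(psi)
q=np.array([.6065,-.018])+np.array([c,s])*(-.053)
goal((*q,.1422),9.75); s=robot.observe(); print(s['tool_rot'])
```

```text
t 7.8 pos [ 0.5485 -0.027   0.1412] shift [ 0.57  0.1  -0.1 ] dr [-0.07  0.07  0.03] F [-0.2 -0.5 -3.7] op 0.014 grip 25.0
[-3.14040068e+00  1.28123048e-03  1.70635772e-01]
```

View pics/w4.png

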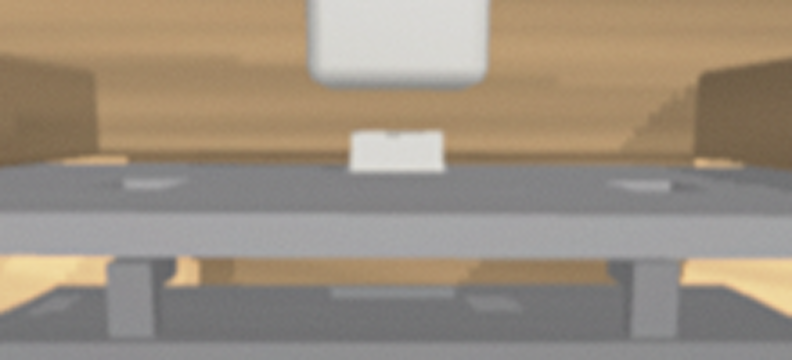

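Near the slots now, the slot patches at (152,184) and (641,185) and the tabs at (132,300) and (656,300) agree laterally to about 0.5 mm. I'll creep forward and watch the force.

>>> step_arm(
  increments=[
    {"delta_pos":[0.1,0.05,-0.1],"dr":[0,0,0],"fingers":1},
    {"delta_pos":[0.2,0.05,-0.1],"dr":[0,0,0],"fingers":1},
    {"delta_pos":[0.3,0.05,-0.1],"dr":[0,0,0],"fingers":1},
    {"delta_pos":[0.4,0.05,-0.1],"dr":[0,0,0],"fingers":1},
    {"delta_pos":[0.5,0.05,-0.1],"dr":[0,0,0],"fingers":1},
  ],
)

```text
time: 8.43
tool_pos: [0.5533, -0.0267, 0.1425]
tool_rot: [-3.14, 0.001, 0.17]
contact_force: [0.4, 0.3, -5.7]
opening: 0.0137
grip_force: 25.0
```

>>> step_arm(
  increments=[
    {"delta_pos":[0.05,0,0],"dr":[0,0,0],"fingers":1},
    {"delta_pos":[0.1,0,0],"dr":[0,0,0],"fingers":1},
    {"delta_pos":[0.15,0,0],"dr":[0,0,0],"fingers":1},
    {"delta_pos":[0.2,0,0],"dr":[0,0,0],"fingers":1},
    {"delta_pos":[0.2,0,0],"dr":[0,0,0],"fingers":1},
  ],
)

```text
time: 9.05
tool_pos: [0.5552, -0.0264, 0.1425]
tool_rot: [-3.14, 0.001, 0.17]
contact_force: [0.4, -0.1, -4.8]
opening: 0.0139
grip_force: 25.0
```

>>> step_arm(
  increments=[
    {"delta_pos":[0.05,0,0],"dr":[0,0,0],"fingers":1},
    {"delta_pos":[0.1,0,0],"dr":[0,0,0],"fingers":1},
    {"delta_pos":[0.15,0,0],"dr":[0,0,0],"fingers":1},
    {"delta_pos":[0.2,0,0],"dr":[0,0,0],"fingers":1},
    {"delta_pos":[0.2,0,0],"dr":[0,0,0],"fingers":1},
  ],
)

```text
time: 9.68
tool_pos: [0.5572, -0.0261, 0.1425]
tool_rot: [-3.141, 0.001, 0.17]
contact_force: [-0.2, 0.2, -3.7]
opening: 0.0139
grip_force: 25.0
```

>>> step_arm(
  increments=[
    {"delta_pos":[0.05,0,0],"dr":[0,0,0],"fingers":1},
    {"delta_pos":[0.1,0,0],"dr":[0,0,0],"fingers":1},
    {"delta_pos":[0.15,0,0],"dr":[0,0,0],"fingers":1},
    {"delta_pos":[0.15,0,0],"dr":[0,0,0],"fingers":1},
    {"delta_pos":[0.15,0,0],"dr":[0,0,0],"fingers":1},
  ],
)

```text
time: 10.3
tool_pos: [0.5586, -0.0258, 0.1424]
tool_rot: [-3.14, 0.001, 0.17]
contact_force: [-0.5, -0.2, -4.7]
opening: 0.0143
grip_force: 25.0
```

>>> step_arm(
  increments=[
    {"delta_pos":[0.05,0,0],"dr":[0,0,0],"fingers":1},
    {"delta_pos":[0.1,0,0],"dr":[0,0,0],"fingers":1},
    {"delta_pos":[0.15,0,0],"dr":[0,0,0],"fingers":1},
    {"delta_pos":[0.15,0,0],"dr":[0,0,0],"fingers":1},
    {"delta_pos":[0.15,0,0],"dr":[0,0,0],"fingers":1},
  ],
)

```text
time: 10.92
tool_pos: [0.5601, -0.0255, 0.1425]
tool_rot: [-3.14, 0.001, 0.17]
contact_force: [-0.8, -0.7, -4.5]
opening: 0.0137
grip_force: 25.0
```

>>> step_arm(
  increments=[
    {"delta_pos":[0.05,0,0],"dr":[0,0,0],"fingers":1},
    {"delta_pos":[0.1,0,0],"dr":[0,0,0],"fingers":1},
    {"delta_pos":[0.15,0,0],"dr":[0,0,0],"fingers":1},
    {"delta_pos":[0.15,0,0],"dr":[0,0,0],"fingers":1},
    {"delta_pos":[0.15,0,0],"dr":[0,0,0],"fingers":1},
  ],
)

```text
time: 11.55
tool_pos: [0.5616, -0.0253, 0.1425]
tool_rot: [-3.14, 0.001, 0.17]
contact_force: [-0.5, -0.6, -4.3]
opening: 0.0138
grip_force: 25.0
```

>>> step_arm(
  increments=[
    {"delta_pos":[0.05,0,0],"dr":[0,0,0],"fingers":1},
    {"delta_pos":[0.1,0,0],"dr":[0,0,0],"fingers":1},
    {"delta_pos":[0.1,0,0],"dr":[0,0,0],"fingers":1},
    {"delta_pos":[0.1,0,0],"dr":[0,0,0],"fingers":1},
    {"delta_pos":[0.1,0,0],"dr":[0,0,0],"fingers":1},
  ],
)

```text
time: 12.18
tool_pos: [0.5626, -0.0251, 0.1424]
tool_rot: [-3.14, 0.001, 0.17]
contact_force: [0.2, -0.5, -4.6]
opening: 0.0138
grip_force: 25.0
```

>>> step_arm(
  increments=[
    {"delta_pos":[0.05,0,0],"dr":[0,0,0],"fingers":1},
    {"delta_pos":[0.1,0,0],"dr":[0,0,0],"fingers":1},
    {"delta_pos":[0.1,0,0],"dr":[0,0,0],"fingers":1},
    {"delta_pos":[0.1,0,0],"dr":[0,0,0],"fingers":1},
    {"delta_pos":[0.1,0,0],"dr":[0,0,0],"fingers":1},
  ],
)

```text
time: 12.8
tool_pos: [0.5636, -0.025, 0.1425]
tool_rot: [-3.141, 0.001, 0.17]
contact_force: [-0.4, 0.3, -5.0]
opening: 0.0142
grip_force: 25.0
```

>>> step_arm(
  increments=[
    {"delta_pos":[0.05,0,0],"dr":[0,0,0],"fingers":1},
    {"delta_pos":[0.1,0,0],"dr":[0,0,0],"fingers":1},
    {"delta_pos":[0.1,0,0],"dr":[0,0,0],"fingers":1},
    {"delta_pos":[0.1,0,0],"dr":[0,0,0],"fingers":1},
    {"delta_pos":[0.1,0,0],"dr":[0,0,0],"fingers":1},
  ],
)

```text
time: 13.42
tool_pos: [0.5642, -0.0248, 0.1424]
tool_rot: [-3.14, 0.002, 0.17]
contact_force: [-3.0, 0.8, -3.5]
opening: 0.0136
grip_force: 25.0
```

>>> step_arm(
  increments=[
    {"delta_pos":[0.05,0,0],"dr":[0,0,0],"fingers":1},
    {"delta_pos":[0.1,0,0],"dr":[0,0,0],"fingers":1},
    {"delta_pos":[0.1,0,0],"dr":[0,0,0],"fingers":1},
    {"delta_pos":[0.1,0,0],"dr":[0,0,0],"fingers":1},
    {"delta_pos":[0.1,0,0],"dr":[0,0,0],"fingers":1},
  ],
)

```text
time: 14.05
tool_pos: [0.5643, -0.0247, 0.1423]
tool_rot: [-3.14, 0.004, 0.17]
contact_force: [-8.0, -1.1, -1.7]
opening: 0.0135
grip_force: 25.0
```

>>> step_arm(
  increments=[
    {"delta_pos":[-0.1,0,0],"dr":[0,0,0],"fingers":1},
    {"delta_pos":[-0.18,0,0],"dr":[0,0,0],"fingers":1},
    {"delta_pos":[-0.18,0,0],"dr":[0,0,0],"fingers":1},
    {"delta_pos":[-0.18,0,0],"dr":[0,0,0],"fingers":1},
    {"delta_pos":[-0.18,0,0],"dr":[0,0,0],"fingers":1},
  ],
)

```text
time: 14.68
tool_pos: [0.5641, -0.0249, 0.1426]
tool_rot: [-3.141, 0.0, 0.17]
contact_force: [-0.5, -0.0, -4.3]
opening: 0.0143
grip_force: 25.0
```

>>> step_arm(
  increments=[
    {"delta_pos":[0,0,0.1],"dr":[0,0,0],"fingers":1},
    {"delta_pos":[0,0,0.2],"dr":[0,0,0],"fingers":1},
    {"delta_pos":[0,0,0.3],"dr":[0,0,0],"fingers":1},
    {"delta_pos":[0,0,0.3],"dr":[0,0,0],"fingers":1},
    {"delta_pos":[0,0,0.3],"dr":[0,0,0],"fingers":1},
  ],
)

```text
time: 15.3
tool_pos: [0.5638, -0.025, 0.1396]
tool_rot: [-3.141, 0.001, 0.17]
contact_force: [-1.3, -0.8, -2.3]
opening: 0.0135
grip_force: 25.0
```

>>> step_arm(
  increments=[
    {"delta_pos":[-0.02,0,0.05],"dr":[0,0,0],"fingers":1},
    {"delta_pos":[-0.02,0,0.1],"dr":[0,0,0],"fingers":1},
    {"delta_pos":[-0.02,0,0.15],"dr":[0,0,0],"fingers":1},
    {"delta_pos":[-0.02,0,0.2],"dr":[0,0,0],"fingers":1},
    {"delta_pos":[-0.02,0,0.2],"dr":[0,0,0],"fingers":1},
  ],
)

```text
time: 15.92
tool_pos: [0.5635, -0.025, 0.1374]
tool_rot: [-3.14, 0.001, 0.17]
contact_force: [-2.1, -0.2, -0.2]
opening: 0.0141
grip_force: 25.0
```

>>> step_arm(
  increments=[
    {"delta_pos":[0,0,0.05],"dr":[0,0,0],"fingers":1},
    {"delta_pos":[0,0,0.1],"dr":[0,0,0],"fingers":1},
    {"delta_pos":[0,0,0.15],"dr":[0,0,0],"fingers":1},
    {"delta_pos":[0,0,0.2],"dr":[0,0,0],"fingers":1},
    {"delta_pos":[0,0,0.2],"dr":[0,0,0],"fingers":1},
  ],
)

```text
time: 16.55
tool_pos: [0.5635, -0.025, 0.1354]
tool_rot: [-3.14, 0.001, 0.17]
contact_force: [-2.5, -0.9, 1.0]
opening: 0.0137
grip_force: 25.0
```

>>> step_arm(
  increments=[
    {"delta_pos":[0,0,0.05],"dr":[0,0,0],"fingers":1},
    {"delta_pos":[0,0,0.1],"dr":[0,0,0],"fingers":1},
    {"delta_pos":[0,0,0.15],"dr":[0,0,0],"fingers":1},
    {"delta_pos":[0,0,0.2],"dr":[0,0,0],"fingers":1},
    {"delta_pos":[0,0,0.2],"dr":[0,0,0],"fingers":1},
  ],
)

```text
time: 17.18
tool_pos: [0.5633, -0.0249, 0.1331]
tool_rot: [-3.14, 0.002, 0.17]
contact_force: [-3.5, -0.5, -4.6]
opening: 0.0139
grip_force: 25.0
```

>>> step_arm(
  increments=[
    {"delta_pos":[0,0,0.05],"dr":[0,0,0],"fingers":1},
    {"delta_pos":[0,0,0.1],"dr":[0,0,0],"fingers":1},
    {"delta_pos":[0,0,0.15],"dr":[0,0,0],"fingers":1},
    {"delta_pos":[0,0,0.2],"dr":[0,0,0],"fingers":1},
    {"delta_pos":[0,0,0.2],"dr":[0,0,0],"fingers":1},
  ],
)

```text
time: 17.8
tool_pos: [0.5636, -0.025, 0.1315]
tool_rot: [-3.141, 0.001, 0.17]
contact_force: [-3.5, -0.1, -3.4]
opening: 0.0138
grip_force: 25.0
```

>>> step_arm(
  increments=[
    {"delta_pos":[0,0,0.05],"dr":[0,0,0],"fingers":1},
    {"delta_pos":[0,0,0.1],"dr":[0,0,0],"fingers":1},
    {"delta_pos":[0,0,0.15],"dr":[0,0,0],"fingers":1},
    {"delta_pos":[0,0,0.2],"dr":[0,0,0],"fingers":1},
    {"delta_pos":[0,0,0.2],"dr":[0,0,0],"fingers":1},
  ],
)

```text
time: 18.42
tool_pos: [0.5635, -0.025, 0.1294]
tool_rot: [-3.14, 0.001, 0.17]
contact_force: [-2.5, -1.1, -4.4]
opening: 0.014
grip_force: 25.0
```

>>> step_arm(
  increments=[
    {"delta_pos":[0,0,0.05],"dr":[0,0,0],"fingers":1},
    {"delta_pos":[0,0,0.1],"dr":[0,0,0],"fingers":1},
    {"delta_pos":[0,0,0.15],"dr":[0,0,0],"fingers":1},
    {"delta_pos":[0,0,0.15],"dr":[0,0,0],"fingers":1},
    {"delta_pos":[0,0,0.15],"dr":[0,0,0],"fingers":1},
  ],
)

```text
time: 19.05
tool_pos: [0.5641, -0.025, 0.1282]
tool_rot: [-3.141, -0.0, 0.17]
contact_force: [0.1, -0.2, -2.5]
opening: 0.0136
grip_force: 25.0
```

>>> step_arm(
  increments=[
    {"delta_pos":[0,0,0.04],"dr":[0,0,0],"fingers":1},
    {"delta_pos":[0,0,0.08],"dr":[0,0,0],"fingers":1},
    {"delta_pos":[0,0,0.1],"dr":[0,0,0],"fingers":1},
    {"delta_pos":[0,0,0.1],"dr":[0,0,0],"fingers":1},
    {"delta_pos":[0,0,0.1],"dr":[0,0,0],"fingers":1},
  ],
)

```text
time: 19.68
tool_pos: [0.5638, -0.025, 0.1271]
tool_rot: [-3.141, 0.0, 0.17]
contact_force: [1.3, -0.0, -2.5]
opening: 0.0142
grip_force: 25.0
```

>>> step_arm(
  increments=[
    {"delta_pos":[0,0,0.03],"dr":[0,0,0],"fingers":1},
    {"delta_pos":[0,0,0.05],"dr":[0,0,0],"fingers":1},
    {"delta_pos":[0,0,0.05],"dr":[0,0,0],"fingers":1},
    {"delta_pos":[0,0,0.05],"dr":[0,0,0],"fingers":1},
    {"delta_pos":[0,0,0.05],"dr":[0,0,0],"fingers":1},
  ],
)

```text
time: 20.3
tool_pos: [0.5638, -0.025, 0.1269]
tool_rot: [-3.141, 0.0, 0.17]
contact_force: [-0.5, -0.6, 5.1]
opening: 0.0143
grip_force: 25.0
```

>>> step_arm(
  increments=[
    {"delta_pos":[0,0,-0.03],"dr":[0,0,0],"fingers":1},
    {"delta_pos":[0,0,-0.03],"dr":[0,0,0],"fingers":-0.2},
    {"delta_pos":[0,0,-0.03],"dr":[0,0,0],"fingers":-0.2},
    {"delta_pos":[0,0,-0.03],"dr":[0,0,0],"fingers":-0.2},
    {"delta_pos":[0,0,-0.03],"dr":[0,0,0],"fingers":-0.2},
  ],
)

```text
time: 20.92
tool_pos: [0.5634, -0.0249, 0.1265]
tool_rot: [-3.14, 0.001, 0.17]
contact_force: [0.4, 1.2, -0.3]
opening: 0.0492
grip_force: 0.0
```

Run:
```python
from h import *
im=viewer.read_camera('scene')
cv2.imwrite('pics/s5.png',cv2.resize(im[140:260,150:290,::-1],None,fx=5,fy=5,interpolation=cv2.INTER_CUBIC))
goal((.55,-.027,.2),9.75)
```

```text
t 20.98 pos [ 0.5635 -0.0249  0.1266] shift [-1.37 -0.03 -7.34] dr [-0.07  0.07  0.01] F [-0.2 -0.5  0.1] op 0.0523 grip 0.0
```

View pics/s5.png

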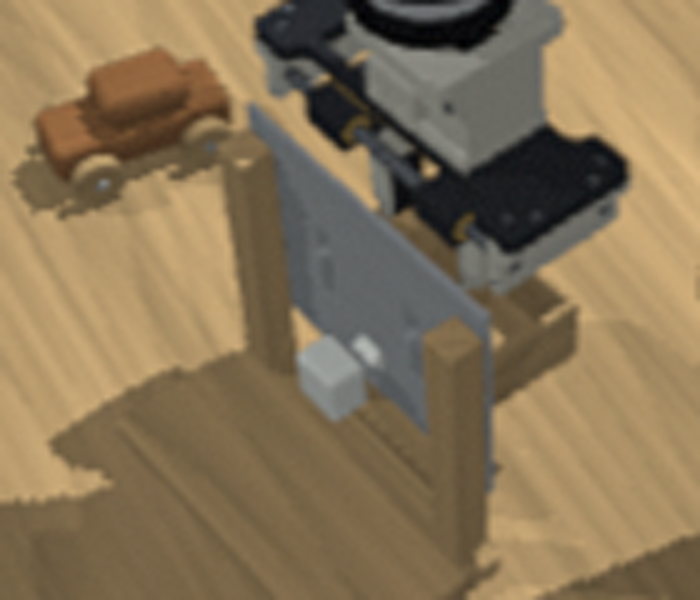

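>>> step_arm(
  increments=[
    {"delta_pos":[0,0,-1],"dr":[0,0,0],"fingers":-0.2},
    {"delta_pos":[0,0,-3],"dr":[0,0,0],"fingers":-0.2},
    {"delta_pos":[-1,0,-6],"dr":[0,0,0],"fingers":-0.2},
    {"delta_pos":[-3,0,-9],"dr":[0,0,0],"fingers":-0.2},
    {"delta_pos":[-5,0,-11],"dr":[0,0,0],"fingers":-0.2},
  ],
)

```text
time: 21.6
tool_pos: [0.5143, -0.0337, 0.239]
tool_rot: [-3.141, -0.001, 0.171]
contact_force: [-0.2, -0.5, -0.4]
opening: 0.0555
grip_force: 0.0
```

>>> step_arm(
  increments=[
    {"delta_pos":[0,0,0],"dr":[0,0,0],"fingers":-0.2},
    {"delta_pos":[0,0,0],"dr":[0,0,0],"fingers":-0.2},
    {"delta_pos":[0,0,0],"dr":[0,0,0],"fingers":-0.2},
    {"delta_pos":[0,0,0],"dr":[0,0,0],"fingers":-0.2},
    {"delta_pos":[0,0,0],"dr":[0,0,0],"fingers":-0.2},
  ],
)

```text
time: 22.22
tool_pos: [0.5145, -0.0335, 0.2363]
tool_rot: [-3.14, 0.002, 0.17]
contact_force: [0.5, 1.0, -0.4]
opening: 0.0552
grip_force: 0.0
```

Run:
```python
from h import *
import json
p=viewer.camera_params('wrist');im=viewer.read_camera('wrist')
cv2.imwrite('pics/w6.png',cv2.resize(im[:,:,::-1],None,fx=1.5,fy=1.5))
```

```text
(no output)
```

View pics/w6.png

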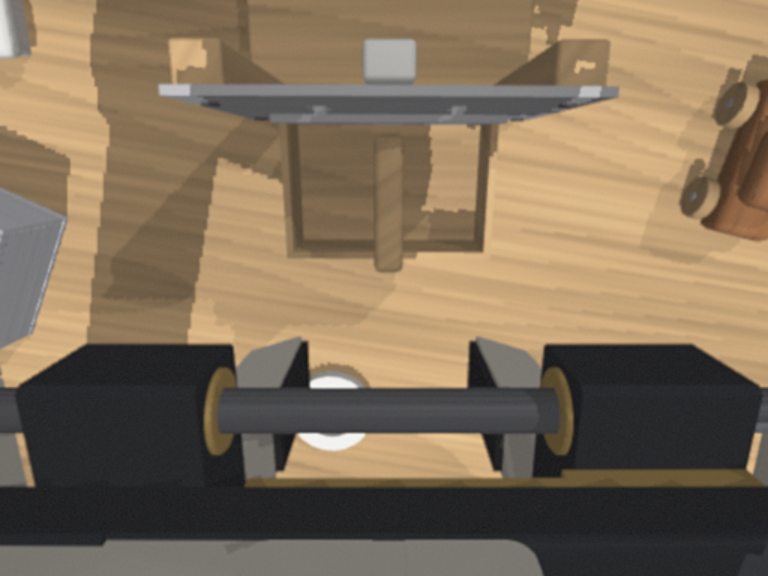

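The caddy hangs square and centred, with tabs in the slots at (318,110) and (458,112). The gripper is clear, so I'm handing the job in.

```bash
python3 -c "
from cell import robot
print(robot.hand_in())"
```

```text
the job is handed in; nothing more can be done
None
```

I hooked the caddy onto the strip, pressed it down to a firm stop, released it and handed the job in at about 22 s. The catch snapping out is inferred from its sideways push dropping to zero about 1 mm before that stop, and the hand-in returned no verdict.

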